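Hang the longer banjo bolt in the inspection stand

ROBOT

A 7-joint arm with a two-finger parallel gripper is mounted at the origin on the work surface. World frame = base frame: x ahead of the robot, y to its left, z up, the work surface at z = 0. Lengths are in m, angles in degrees, forces in N, time in s.
With the tool pointing down it reaches from about 0.425 to 0.875 m from the base axis. Payload 4.7 kg.
Tool frame: the origin (TCP) lies midway between the tips of the shut fingers; the grasp point (between the pads) lies 19 mm behind it; z points along the fingers, x is the direction in which the jaws open and shut, and the axes are right-handed (so a half turn about z gives the same grasp; the last joint's range is limited). The gripper opens to 87 mm and grips with 3 to 60 N. Pads are 19 mm wide; open, the fingers measure 117 mm over their backs; the gripper's body (75 mm by 190 mm) begins 51 mm behind the grasp point.
Start: joints at [-67.088, 18.392, -4.016, 83.108, 1.295, 78.541, -3.26], TCP at [0.245, 0.602, 0.223] pointing down, gripper open.
Joint ranges: [-163.93, 163.93], [-17.29, 119.83], [-79.2, 71.16], [3.27, 140.29], [-89.18, 269.18], [5.43, 117.66], [-154.24, 154.24]. Speed limits (degrees/s): [147.25, 147.25, 180, 180, 180, 180, 180].

INTERFACE

Orientations are given as [roll, pitch, yaw] about the fixed x, y, z axes, in that order (R = Rz(yaw) Ry(pitch) Rx(roll)).
In Python, from cell import telemetry, optics, env gives the robot as it stands.
- The arm moves only by the tool arm_command, never from a script. Its arguments are lists of equal length, an entry for each row: "translation": the shift along the tool's x, y, z in cm, a list of three; "twist": the turn about the tool's z in degrees. In form: {"translation": [[x, y, z], ...], "twist": [twist, ...]}. A call has 1 to 10 rows; each row shifts and turns the pose as measured when the row begins, along the tool's axes as they then stand; what a row does not reach is not made up. A row lasts 1/8 s, in which the tool goes at most 62.5 mm and 10.7 degrees, less where a joint would pass 70% of its speed; a pose out of reach is approached as far as the arm can. A call is refused whole if a number of a shift passes 6.25 or a number of a turn 10.7, either way. A call with a gripper value outside its range is refused whole. "grip" is the opening in per cent of the stroke, from 0 (shut) to 100 (fully open), set as the call begins (left out, the last holds). The fingers move at their own pace and stop on an object; "force" is the grip in N (left out, the last holds). Time passes only in rows, so rows that do not move let the fingers close. It gives the time, the measured TCP pose, the force and the opening at its end, in the units of the state.
- telemetry.get_obs(): the state, without advancing time (a new reading comes with each control period).
- optics.read_camera(name): name is "scene" or "top"; returns a dict with "img" (480x640x3 uint8, blue, green, red), "fx", "fy", "cx", "cy" (pixels), "extrinsics" (4x4, takes a point from camera to world coordinates). Camera axes: x right, y up, looking along -z (the intrinsics and any distortion apply to the point x, -y, -z); pixel columns grow to the right and rows downward; lengths in m; the calibration is good to about 2 mm. A picture is of the moment at which its call begins. There is no depth.
- env.sign_off(): hands the job in, once; it reports no verdict.
The state is a dict: "time_s": time; "qpos": joint angles; "joint_velocities": joint speeds; "effort": joint torques, N m; "tool_pos": TCP position; "tool_rot": TCP orientation; "force": force on the tool from outside, world axes, zero at the start; "wrist_torque": the same for the moment, N m; "grip_width": finger opening in m.
Only numpy, scipy, OpenCV 4.12 (cv2) and the standard library are available. Lean on these libraries where they do the work, as an engineer would, in place of code of your own. Each camera call takes 0.05 s, during which the arm holds its last target. There are 200 camera calls.

TASK

Take the longer of the two banjo bolts out of the holder block and put it, shank down, through the eye in the top plate of the steel inspection stand. Lower it in your grip, do not drop it, until the underside of its head is down on the plate, then let go so that it hangs there upright, and leave the shorter bolt in its socket.

Things in the scene. Friction and masses are not known exactly. Their poses are not given: they have to be found in the camera images.
- long_bolt_head (a point): Longer banjo bolt, steel, 94 mm tall, about 0.4 kg, head up in a socket of the holder. Hexagon head 44 mm across flats (51 across corners), 28 mm high; round shank 18 mm thick, 66 mm long, foot slightly tapered. Point: centre of the head, 14 mm below its top, 14 above its underside, 80 above the foot. z runs from foot to head; two flats face own +y and -y, the rest every 60 degrees.
- short_bolt_head (a point): Shorter banjo bolt, a bystander: same steel and same head (44 mm hexagon, 28 mm high) but a shank of only 36 mm, 64 mm tall overall, so its head stands 30 mm lower, in the holder's other socket. The point is the centre of its head; z up the bolt.
- holder: Fixed low grey block holding both bolts upright, 60 mm (own x) by 190 mm (own y), 30 mm high. Two sockets at own y = -55 and +55 mm, 22 mm across and 22 mm deep: draw a bolt straight up to free it. Either bolt may be in either socket. Origin: centre of its underside, z up.
- eye (a point): Centre of the round eye, 30 mm across, at the upper face of the level top plate (10 mm thick) of the inspection stand: a fixed dark steel bridge, 90 x 110 mm, 85 mm high. Below the plate 67 mm are free, so the shank does not reach the stand's foot. z up. A cast-iron V-block (50 mm high) and a purple hex driver also lie on the bench.
Mind the look-alikes: they are no part of the job. There is more than one size of the part that bears eye; the job needs the larger.

How it is judged (in metres and radians):
On the way:
1. the shank of the longer bolt is lowered through the eye while the bolt is still gripped (its head no more than 25 mm above the plate) (z of long_bolt_head in the frame of eye below 0.039 m and horizontal distance between long_bolt_head and eye below 0.015 m and angle between long_bolt_head's own z axis and vertical below 0.25 rad and contact force between the fingers and long_bolt above 0.5 N), for 0.1 s.
At the end, for the whole second after the job is handed in: The longer bolt hangs at rest in the eye, shank down: its head rests on the plate (within 4 mm), within 12 mm of the eye's centre and 10 degrees of upright; the shorter bolt is still in its socket (head within 20 mm of its start) (z of long_bolt_head in the frame of eye between 0.008 and 0.018 m and horizontal distance between long_bolt_head and eye below 0.012 m and angle between long_bolt_head's own z axis and vertical below 0.18 rad and linear speed of long_bolt below 0.02 m/s and distance of short_bolt_head from where it was at the start of the episode below 0.02 m); the robot touches nothing.
It fails at once if the shorter bolt is pulled out or knocked about (head moved over 30 mm) (distance of short_bolt_head from where it was at the start of the episode above 0.03 m).
It also fails if it takes over 40 s, if anything falls off the work surface, if the arm or the gripper's body presses on something with over 40 N, if the wrist force passes 120 N, or if a joint passes its speed limit or range.

## Working session

There is one attempt and no reset: what is moved stays moved. The work goes in short steps, Python scripts to look and compute and a tool call to move; the robot and the scene stay as the last step left them, time stands still between calls to the robot, and variables do not carry over. Pictures are saved under pics/ and viewed, about 8 in all and at most 12, crops included, and the job is handed in when it is done.

Besides the shell and the picture viewer there is one more tool, called after "Emit:" by a JSON object that holds its "method" and its "body", one argument or row to a line. arm_command: Moves the arm, as the interface text tells. Its arguments: {"type":"object","properties":{"translation":{"type":"array","items":{"type":"array","items":{"type":"number"}}},"twist":{"type":"array","items":{"type":"number"}},"grip":{"type":"number"},"force":{"type":"number"}},"required":["translation","twist"]}

```bash
mkdir -p pics; ls; python3 - <<'E'
from cell import telemetry, optics, env
import cv2
print(telemetry.get_obs())
for n in ("scene","top"):
    c=optics.read_camera(n); cv2.imwrite(f"pics/{n}1.png",c["img"])
    print({k:c[k] for k in c if k!="img"})
E
```

```text
pics
{'time_s': 0.0, 'qpos': array([-67.08692892,  18.43848129,  -4.01598718,  83.17596442,
         1.29652567,  78.53998023,  -3.26184951]), 'joint_velocities': array([-0.07553867, -0.01287391, -0.0397839 , -0.06379758, -0.06887079,
        0.08366019,  0.05181966]), 'effort': array([-1.40545239e-04, -4.91289890e+01, -4.04150113e-01, -3.12534034e+01,
       -6.40116166e-02,  4.34664753e-02,  1.65463734e-04]), 'tool_pos': array([0.24444232, 0.60168396, 0.22145883]), 'tool_rot': array([1.79992867e+02, 1.09094758e-01, 6.78955827e+01]), 'force': array([-0.23980853, -0.5060826 , -0.3117484 ]), 'wrist_torque': array([ 0.00651651, -0.01590362, -0.02603865]), 'grip_width': 0.0870395448234131}
{'fx': 467.7719549264333, 'fy': 467.7719549264333, 'cx': 320.9417700725696, 'cy': 240.53891992074534, 'extrinsics': array([[ 0.77522836, -0.52248192,  0.35501215,  0.79014968],
       [ 0.6314511 ,  0.65614484, -0.41321115, -0.33965257],
       [-0.01704403,  0.54450582,  0.83858387,  0.76319726],
       [ 0.        ,  0.        ,  0.        ,  1.        ]])}
{'fx': 570.9214596050118, 'fy': 570.9214596050118, 'cx': 309.00028455020174, 'cy': 244.4552895878264, 'extrinsics': array([[ 0.02596212,  0.99719343, -0.07022278,  0.44649336],
       [-0.99964076,  0.02542958, -0.00846714, -0.02132911],
       [-0.00665764,  0.07041738,  0.9974954 ,  1.14071268],
       [ 0.        ,  0.        ,  0.        ,  1.        ]])}
```

View pics/scene1.png

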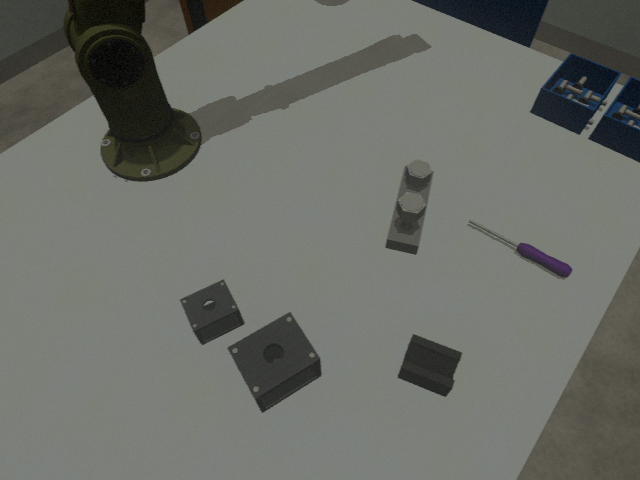

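View pics/top1.png

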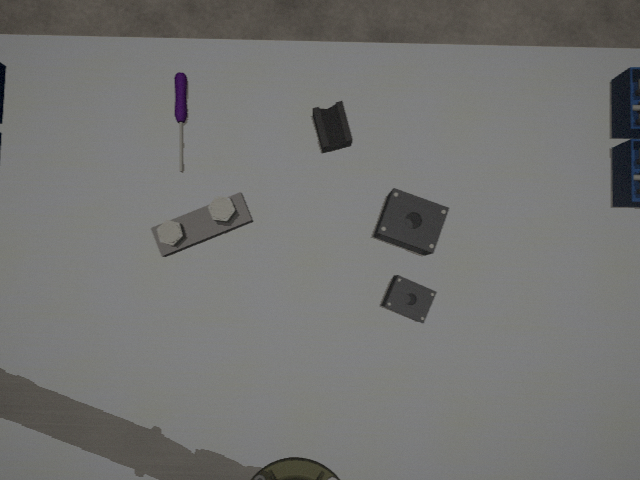

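The two views agree: the holder bolts are at top (171,233) and (222,210). The bolt nearer the scene camera, scene (411,203), looks taller and is probably top (222,210). The larger stand is at top (413,221) and scene (274,353). I'll zoom in to get accurate pixels.

```bash
cat > h.py <<'E'
import numpy as np, cv2
from cell import telemetry, optics, env
def ray(c,u,v):
    d=np.array([(u-c["cx"])/c["fx"],-(v-c["cy"])/c["fy"],-1.]); E=c["extrinsics"]
    return E[:3,3],E[:3,:3]@d
def at_z(c,u,v,z):
    o,d=ray(c,u,v); return o+d*(z-o[2])/d[2]
def proj(c,p):
    q=c["extrinsics"][:3,:3].T@(np.asarray(p,float)-c["extrinsics"][:3,3])
    return np.array([c["cx"]+c["fx"]*q[0]/-q[2], c["cy"]-c["fy"]*q[1]/-q[2]])
def tri(a,pa,b,pb):
    o1,d1=ray(a,*pa);o2,d2=ray(b,*pb)
    s=np.linalg.lstsq(np.c_[d1,-d2],o2-o1,rcond=None)[0]
    p,q=o1+d1*s[0],o2+d2*s[1]; return (p+q)/2,np.linalg.norm(p-q)
def crop(img,x,y,w,h,s):
    k=cv2.resize(img[y:y+h,x:x+w],None,fx=s,fy=s,interpolation=cv2.INTER_CUBIC)
    k=np.clip(k.astype(float)*1.6,0,255).astype(np.uint8)
    for i in range(0,w,10): cv2.line(k,(i*s,0),(i*s,4 if (x+i)%50 else 14),(0,0,255),1)
    for i in range(0,h,10): cv2.line(k,(0,i*s),(4 if (y+i)%50 else 14,i*s),(0,0,255),1)
    return k
E
python3 - <<'E'
from h import *
s=cv2.imread("pics/scene1.png");t=cv2.imread("pics/top1.png")
a=crop(t,150,185,110,75,4)[:, :400];b=crop(t,370,185,100,75,4)[:, :400]
c=crop(s,375,150,80,110,4)
a=crop(t,150,190,100,75,4);d=crop(s,225,310,100,75,4);c=crop(s,370,155,100,75,4)
cv2.imwrite("pics/m1.png",np.vstack([np.hstack([a,b]),np.hstack([c,d])]))
E
```

```text
(no output)
```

View pics/m1.png

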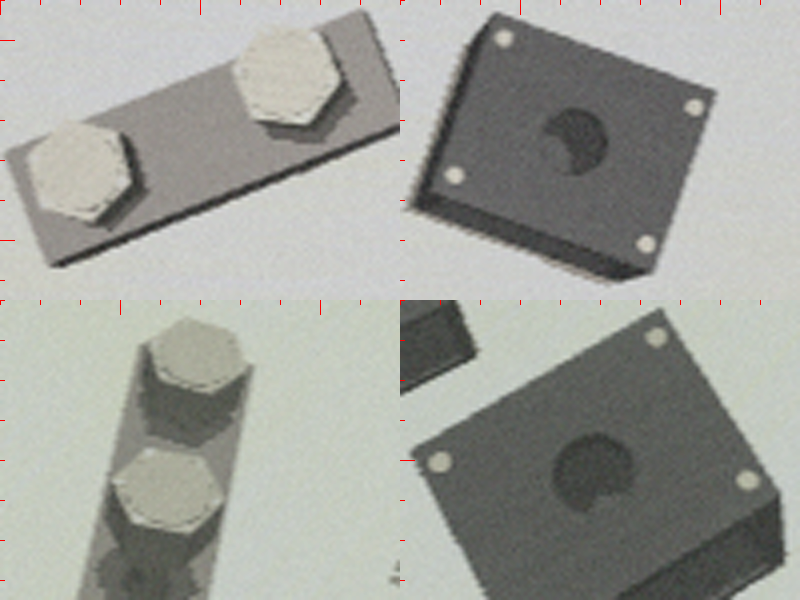

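```bash
python3 - <<'E'
from h import *
t=optics.read_camera("top");s=optics.read_camera("scene")
f=-.375
T=lambda x,y,ox,oy:(x/4+ox+f,y/4+oy+f)
P={"left":(T(79.5,170,150,190),T(196,53,370,155)),"right":(T(287,75,150,190),T(167,188,370,155)),"eye":(T(174.75,141,370,185),T(193,171,225,310))}
for k,(a,b) in P.items():
    p,e=tri(t,a,s,b); print(k,p.round(4),"gap",round(e,4))
    z={"left":.072,"right":.102,"eye":.085}[k]
    print("  at z",z,at_z(t,*a,z).round(4),at_z(s,*b,z).round(4), np.hypot(*p[:2]))
dots=[(103,38),(295,107),(246,244),(55,175)]
W=np.array([at_z(t,*T(x,y,370,185),.085) for x,y in dots]);print(W.round(4),np.linalg.norm(np.diff(W,axis=0),axis=1))
# hex corners top face, right & left bolts by segmentation of bright top
for n,(x,y),z in(("left",(169,232),.072),("right",(221,208),.102)):
    g=cv2.cvtColor(t["img"],cv2.COLOR_BGR2GRAY); k=g[y-25:y+25,x-25:x+25]
    print(n,k[25,10:40])
# holder corners
for x,y in((5,153),(52,265),(361,8)): print(at_z(t,*T(x,y,150,190),.03).round(4))
E
```

```text
left [0.5389 0.2517 0.0703] gap 0.0011
  at z 0.072 [0.5383 0.2509 0.072 ] [0.5399 0.2507 0.072 ] 0.5947599567452773
right [0.5827 0.1506 0.1003] gap 0.0016
  at z 0.102 [0.5818 0.1499 0.102 ] [0.5838 0.15   0.102 ] 0.6018537224967243
eye [ 0.572  -0.2051  0.0825] gap 0.0005
  at z 0.085 [ 0.5715 -0.2048  0.085 ] [ 0.5729 -0.2054  0.085 ] 0.6076085292300077
[[ 0.6189 -0.1708  0.085 ]
 [ 0.5888 -0.2604  0.085 ]
 [ 0.5244 -0.2384  0.085 ]
 [ 0.5542 -0.1496  0.085 ]] [0.09451292 0.06804897 0.09369122]
left [ 90  90  89 107 123 122 121 122 121 122 120 121 118 120 120 121 123 122
 122 122 120 121 123 120 120 109 111 103  66  39]
right [ 92  91 107 126 120 116 124 122 120 121 124 123 124 125 122 125 123 125
 125 125 123 124 125 123 126 125 126 127 100  50]
[0.5493 0.2985 0.03  ]
[0.4951 0.273  0.03  ]
[0.6252 0.1266 0.03  ]
```

```bash
python3 - <<'E'
from h import *
from scipy.optimize import differential_evolution as DE
C={n:optics.read_camera(n) for n in("top","scene")}
ang0=np.deg2rad(30+60*np.arange(6)); 
for nm,p0,z in(("long",(.5827,.150),.102),("short",(.539,.251),.072)):
  for n,c in C.items():
    g=cv2.cvtColor(c["img"],cv2.COLOR_BGR2GRAY).astype(np.float32)
    xs=np.arange(-.04,.04,.0005);X,Y=np.meshgrid(xs,xs)
    M=np.array([proj(c,[p0[0]+a,p0[1]+b,z]) for a,b in zip(X.ravel(),Y.ravel())]).astype(np.float32).reshape(X.shape+(2,))
    R=cv2.remap(g,M[...,0],M[...,1],cv2.INTER_LINEAR)
    B=(R>(R[75:85,75:85].mean()*0.87)); B&=np.abs(R-R[75:85,75:85].mean())<16
    B=cv2.morphologyEx(B.astype(np.uint8),cv2.MORPH_OPEN,np.ones((9,9)))
    _,L=cv2.connectedComponents(B); B=L==L[80,80]
    def f(q):
        th=q[2]; r=np.max([(X-q[0])*np.cos(th+k*np.pi/3)+(Y-q[1])*np.sin(th+k*np.pi/3) for k in range(6)],0)
        return np.mean((r<.022)!=B)
    r=DE(f,[(-.012,.012)]*2+[(0,np.pi/3)],seed=1,popsize=20)
    print(nm,n,np.array(p0)+r.x[:2].round(4),"flat normal deg",np.rad2deg(r.x[2]).round(1),r.fun.round(4),B.sum()*.25,"mm2 vs 1677")
E
```

```text
long top [0.5947 0.1565] flat normal deg 53.3 0.2616 3310.25 mm2 vs 1677
long scene [0.5842 0.1502] flat normal deg 55.4 0.0162 1581.0 mm2 vs 1677
short top [0.5412 0.2535] flat normal deg 35.1 0.3202 3535.25 mm2 vs 1677
short scene [0.5405 0.2519] flat normal deg 47.8 0.0263 1549.0 mm2 vs 1677
```

Emit:
{"method": "arm_command", "body": {
  "translation": [
    [-2.9, 4.8, 0],
    [-2.9, 4.8, 0],
    [-2.9, 4.8, 0],
    [-2.9, 4.8, 0],
    [-2.9, 4.8, 0],
    [-2.9, 4.8, 0],
    [-2.9, 4.8, 0],
    [-2.9, 4.8, 0],
    [-2.9, 4.8, 0],
    [0, 0, 0]
  ],
  "twist": [0, 0, 0, 0, 0, 0, 0, 0, 0, 0],
  "grip": 100
}}

```text
time_s: 1.55
tool_pos: [0.5558, 0.1859, 0.2214]
tool_rot: [179.9, -0.1, 68.1]
force: [0.4, 0.7, -0.3]
grip_width: 0.0867
```

Emit:
{"method": "arm_command", "body": {
  "translation": [
    [0, 0, 0],
    [0, 0, 0]
  ],
  "twist": [6.2, 6.2]
}}

```text
time_s: 1.8
tool_pos: [0.5553, 0.1865, 0.2212]
tool_rot: [-180.0, -0.1, 55.3]
force: [-0.8, 0.8, 0.5]
grip_width: 0.0867
```

```bash
cat >> h.py <<'E'
def go(target,yaw=None):
    o=telemetry.get_obs(); from scipy.spatial.transform import Rotation as R
    r=R.from_euler("xyz",o["tool_rot"],degrees=True).as_matrix()
    d=(r.T@(np.asarray(target)-o["tool_pos"]))*100
    print("t",o["time_s"],"pos",o["tool_pos"].round(4),"rot",o["tool_rot"].round(2),"F",o["force"].round(1),"w",round(o["grip_width"],4))
    print("shift cm",d.round(2),"twist",None if yaw is None else round(o["tool_rot"][2]-yaw,2))
E
python3 -c "
from h import *
go([.583,.150,.14],55.4)"
```

```text
t 1.8 pos [0.5553 0.1865 0.2212] rot [-1.7998e+02 -1.2000e-01  5.5250e+01] F [-0.8  0.8  0.5] w 0.0867
shift cm [-1.43  4.36  8.11] twist -0.15
```

Emit:
{"method": "arm_command", "body": {
  "translation": [
    [-0.7, 2.2, 0],
    [-0.7, 2.2, 2],
    [0, 0, 3],
    [0, 0, 3],
    [0, 0, 0]
  ],
  "twist": [0, 0, 0, 0, 0]
}}

```text
time_s: 2.42
tool_pos: [0.5821, 0.156, 0.1397]
tool_rot: [-179.8, -0.3, 55.6]
force: [0.2, -0.1, -0.0]
grip_width: 0.0868
```

```bash
python3 -c "
from h import *
go([.583,.150,.078],55.4)
t=optics.read_camera('top');s=optics.read_camera('scene')
print(proj(s,telemetry.get_obs()['tool_pos']),proj(s,[.583,.150,.102]),proj(t,telemetry.get_obs()['tool_pos']))
cv2.imwrite('pics/a.png',np.hstack([crop(t['img'],170,150,100,120,4),crop(s['img'],360,120,100,120,4)]))"
```

```text
t 2.425 pos [0.5821 0.156  0.1397] rot [-179.84   -0.3    55.65] F [ 0.2 -0.1 -0. ] w 0.0868
shift cm [-0.48  0.43  6.17] twist 0.25
[417.22561279 184.66568596] [411.00611471 201.39217643] [213.91094475 203.81720594]
```

View pics/a.png

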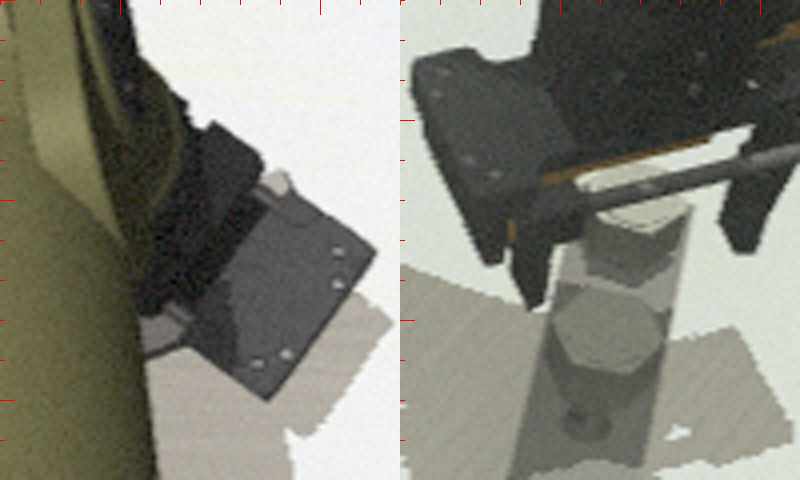

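Emit:
{"method": "arm_command", "body": {
  "translation": [
    [-0.5, 0.4, 0],
    [0, 0, 2],
    [0, 0, 2],
    [0, 0, 1.5],
    [0, 0, 0]
  ],
  "twist": [0.3, 0, 0, 0, 0]
}}

```text
time_s: 3.15
tool_pos: [0.5871, 0.1513, 0.088]
tool_rot: [179.8, -0.9, 55.4]
force: [0.0, -1.0, 0.2]
grip_width: 0.0867
```

```bash
python3 -c "
from h import *
go([.583,.150,.078],55.4)"
```

```text
t 3.15 pos [0.5871 0.1513 0.088 ] rot [179.8   -0.86  55.36] F [ 0.  -1.   0.2] w 0.0867
shift cm [-0.36 -0.26  0.99] twist -0.04
```

Emit:
{"method": "arm_command", "body": {
  "translation": [
    [-0.35, -0.25, 0.5],
    [0, 0, 0.3],
    [0, 0, 0]
  ],
  "twist": [0, 0, 0]
}}

```text
time_s: 3.52
tool_pos: [0.5835, 0.15, 0.0804]
tool_rot: [179.7, -0.9, 55.4]
force: [0.5, 0.8, -1.2]
grip_width: 0.0872
```

```bash
python3 -c "
from h import *
go([.583,.150,.078],55.4)"
```

```text
t 3.525 pos [0.5835 0.15   0.0804] rot [179.74  -0.94  55.36] F [ 0.5  0.8 -1.2] w 0.0872
shift cm [-0.04 -0.04  0.24] twist -0.04
```

Emit:
{"method": "arm_command", "body": {
  "translation": [
    [0, 0, 0.25],
    [0, 0, 0]
  ],
  "twist": [0, 0]
}}

```text
time_s: 3.78
tool_pos: [0.5841, 0.1502, 0.0784]
tool_rot: [179.7, -1.0, 55.4]
force: [-0.4, -0.8, -0.7]
grip_width: 0.0872
```

Emit:
{"method": "arm_command", "body": {
  "translation": [
    [0, 0, 0],
    [0, 0, 0],
    [0, 0, 0],
    [0, 0, 0],
    [0, 0, 0],
    [0, 0, 0]
  ],
  "twist": [0, 0, 0, 0, 0, 0],
  "grip": 0,
  "force": 35
}}

```text
time_s: 4.53
tool_pos: [0.5843, 0.1502, 0.0787]
tool_rot: [179.7, -1.0, 55.4]
force: [0.1, -0.3, 0.4]
grip_width: 0.0437
```

Emit:
{"method": "arm_command", "body": {
  "translation": [
    [0, 0, -1],
    [0, 0, -1.5],
    [0, 0, -2],
    [0, 0, -2.5],
    [0, 0, -3],
    [0, 0, -3],
    [0, 0, 0]
  ],
  "twist": [0, 0, 0, 0, 0, 0, 0]
}}

```text
time_s: 5.4
tool_pos: [0.581, 0.1481, 0.2153]
tool_rot: [179.8, -0.9, 55.3]
force: [0.0, -0.6, -4.4]
grip_width: 0.044
```

```bash
python3 -c "
from h import *
go([.572,-.205,.20],55.4)
s=optics.read_camera('scene')
cv2.imwrite('pics/b.png',crop(s['img'],330,60,150,200,3))"
```

```text
t 5.4 pos [0.581  0.1481 0.2153] rot [179.76  -0.92  55.33] F [ 0.  -0.6 -4.4] w 0.044
shift cm [-29.57  19.35   1.14] twist -0.07
```

View pics/b.png

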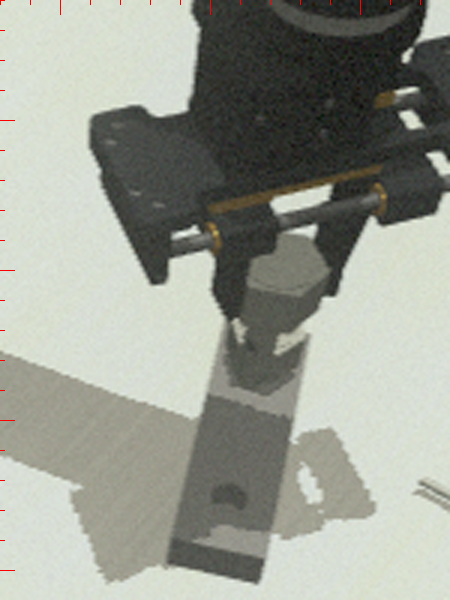

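Emit:
{"method": "arm_command", "body": {
  "translation": [
    [-2, 1.3, 0],
    [-4.3, 2.8, 0],
    [-4.3, 2.8, 0],
    [-4.3, 2.8, 0],
    [-4.3, 2.8, 0],
    [-4.3, 2.8, 0],
    [-3, 2, 0],
    [-1.5, 1, 0],
    [0, 0, 0],
    [0, 0, 0]
  ],
  "twist": [0, 0, 0, 0, 0, 0, 0, 0, 0, 0]
}}

```text
time_s: 6.7
tool_pos: [0.5611, -0.1928, 0.1916]
tool_rot: [-178.8, 0.1, 55.5]
force: [0.5, 0.6, -3.6]
grip_width: 0.044
```

```bash
python3 -c "
from h import *
go([.572,-.205,.175],55.4)"
```

```text
t 6.7 pos [ 0.5611 -0.1928  0.1916] rot [-1.7879e+02  9.0000e-02  5.5550e+01] F [ 0.5  0.6 -3.6] w 0.044
shift cm [-0.39  1.62  1.62] twist 0.15
```

Emit:
{"method": "arm_command", "body": {
  "translation": [
    [-0.2, 0.8, 0],
    [-0.2, 0.8, 0],
    [0, 0, 0]
  ],
  "twist": [0, 0, 0]
}}

```text
time_s: 7.08
tool_pos: [0.5737, -0.2024, 0.1906]
tool_rot: [-178.7, 0.0, 55.8]
force: [0.3, -0.8, -3.1]
grip_width: 0.0443
```

```bash
python3 -c "
from h import *
go([.572,-.205,.175],55.4)
p=telemetry.get_obs()['tool_pos']
t=optics.read_camera('top');s=optics.read_camera('scene')
for c in(s,t): print([proj(c,p+[0,0,d]).round(1) for d in(.024,-.004,-.070)],proj(c,[.572,-.205,.085]).round(1))
cv2.imwrite('pics/c.png',np.hstack([crop(s['img'],210,200,130,190,3),crop(t['img'],360,150,130,190,3)]))"
```

```text
t 7.075 pos [ 0.5737 -0.2024  0.1906] rot [-1.7873e+02  3.0000e-02  5.5840e+01] F [ 0.3 -0.8 -3.1] w 0.0443
shift cm [-0.31  0.04  1.56] twist 0.44
[array([264.4, 315.9]), array([266.9, 324.5]), array([272.2, 342.6])] [272.6 351.8]
[array([425.8, 209.5]), array([422.5, 211.7]), array([415.4, 216.4])] [413.4 219.6]
```

View pics/c.png

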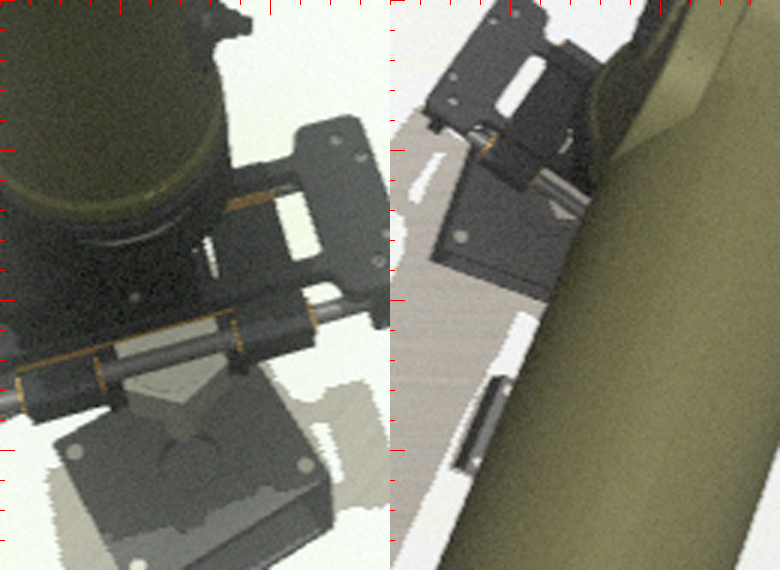

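Emit:
{"method": "arm_command", "body": {
  "translation": [
    [-0.3, 0, 0.5],
    [0, 0, 1],
    [0, 0, 1],
    [0, 0, 0]
  ],
  "twist": [0, 0, 0, 0]
}}

```text
time_s: 7.68
tool_pos: [0.5703, -0.2037, 0.1632]
tool_rot: [-178.6, 0.0, 55.9]
force: [0.4, -0.4, -2.6]
grip_width: 0.0443
```

```bash
python3 -c "
from h import *
go([.5725,-.2055,.089],55.4)"
```

```text
t 7.675 pos [ 0.5703 -0.2037  0.1632] rot [-1.7862e+02  2.0000e-02  5.5860e+01] F [ 0.4 -0.4 -2.6] w 0.0443
shift cm [-0.02  0.46  7.41] twist 0.46
```

Emit:
{"method": "arm_command", "body": {
  "translation": [
    [0, 0.35, 0],
    [0, 0, 0.6],
    [0, 0, 0.8],
    [0, 0.05, 1],
    [0, 0.05, 1],
    [0, 0, 0]
  ],
  "twist": [0, 0, 0, 0, 0, 0]
}}

```text
time_s: 8.43
tool_pos: [0.5736, -0.2058, 0.1264]
tool_rot: [-178.6, 0.0, 55.9]
force: [-1.1, 0.5, -3.3]
grip_width: 0.044
```

```bash
python3 -c "
from h import *
go([.5725,-.2055,.089],55.4)
s=optics.read_camera('scene');p=telemetry.get_obs()['tool_pos']
print(proj(s,p+[0,0,-.004]))
cv2.imwrite('pics/d.png',crop(s['img'],210,270,130,120,4))"
```

```text
t 8.425 pos [ 0.5736 -0.2058  0.1264] rot [-1.786e+02  3.000e-02  5.587e+01] F [-1.1  0.5 -3.3] w 0.044
shift cm [-0.04 -0.01  3.75] twist 0.47
[270.45449294 343.92840697]
```

View pics/d.png

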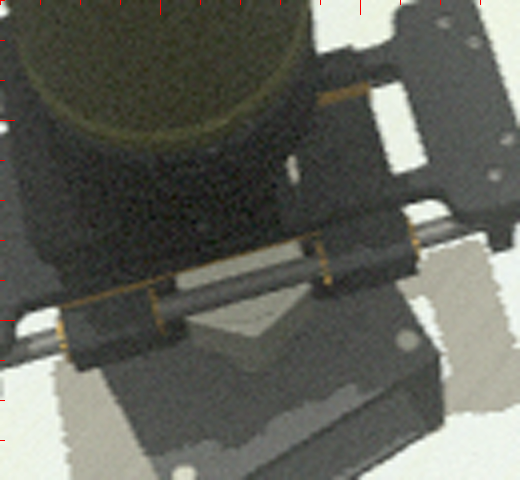

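The shank is in the eye: the head sits over the plate with its lower corner near (273,363), and no contact force shows. I'll keep lowering.

Emit:
{"method": "arm_command", "body": {
  "translation": [
    [0, 0, 1],
    [0, 0, 1],
    [0, 0, 0.8],
    [0, 0, 0.4],
    [0, 0, 0]
  ],
  "twist": [0, 0, 0, 0, 0]
}}

```text
time_s: 9.1
tool_pos: [0.5735, -0.2054, 0.093]
tool_rot: [-178.7, -0.0, 55.9]
force: [-0.5, 0.2, -3.2]
grip_width: 0.0442
```

Emit:
{"method": "arm_command", "body": {
  "translation": [
    [0, 0, 0.2],
    [0, 0, 0.15],
    [0, 0, 0]
  ],
  "twist": [0, 0, 0]
}}

```text
time_s: 9.48
tool_pos: [0.5741, -0.2057, 0.0908]
tool_rot: [-178.8, -0.1, 55.9]
force: [0.5, 0.1, -3.1]
grip_width: 0.0442
```

Emit:
{"method": "arm_command", "body": {
  "translation": [
    [0, 0, 0.15],
    [0, 0, 0]
  ],
  "twist": [0, 0]
}}

```text
time_s: 9.72
tool_pos: [0.5744, -0.2058, 0.0907]
tool_rot: [-178.8, -0.1, 55.9]
force: [-0.3, -0.5, -3.3]
grip_width: 0.0438
```

Emit:
{"method": "arm_command", "body": {
  "translation": [
    [0, 0, 0.1],
    [0, 0, 0]
  ],
  "twist": [0, 0]
}}

```text
time_s: 9.98
tool_pos: [0.5744, -0.2058, 0.0905]
tool_rot: [-178.8, -0.1, 55.9]
force: [-1.8, 0.7, -0.4]
grip_width: 0.0438
```

Emit:
{"method": "arm_command", "body": {
  "translation": [
    [0, 0, 0.15],
    [0, 0, 0]
  ],
  "twist": [0, 0]
}}

```text
time_s: 10.22
tool_pos: [0.5745, -0.206, 0.0904]
tool_rot: [-178.8, -0.2, 55.9]
force: [-0.8, 0.9, -0.6]
grip_width: 0.0441
```

Emit:
{"method": "arm_command", "body": {
  "translation": [
    [0, 0, 0.3],
    [0, 0, 0]
  ],
  "twist": [0, 0]
}}

```text
time_s: 10.48
tool_pos: [0.5747, -0.2066, 0.0894]
tool_rot: [-178.9, -0.2, 55.8]
force: [-0.8, 0.4, -1.9]
grip_width: 0.0437
```

Emit:
{"method": "arm_command", "body": {
  "translation": [
    [0, 0, 0.3],
    [0, 0, 0]
  ],
  "twist": [0, 0]
}}

```text
time_s: 10.72
tool_pos: [0.575, -0.2068, 0.0893]
tool_rot: [-178.9, -0.3, 55.8]
force: [-0.6, -0.3, -3.6]
grip_width: 0.0438
```

Emit:
{"method": "arm_command", "body": {
  "translation": [
    [0, 0, 0.4],
    [0, 0, 0]
  ],
  "twist": [0, 0]
}}

```text
time_s: 10.98
tool_pos: [0.5755, -0.207, 0.0892]
tool_rot: [-178.9, -0.4, 55.8]
force: [0.3, -0.9, -3.8]
grip_width: 0.0435
```

```bash
python3 -c "
from h import *
go([.5725,-.2055,.089],55.4)
for i in range(6): print(telemetry.get_obs()['force'].round(1), optics.read_camera('scene')['fx']>0)
s=optics.read_camera('scene')
cv2.imwrite('pics/e.png',crop(s['img'],225,310,100,90,6))"
```

```text
t 10.975 pos [ 0.5755 -0.207   0.0892] rot [-178.94   -0.37   55.82] F [ 0.3 -0.9 -3.8] w 0.0435
shift cm [-0.04 -0.33  0.03] twist 0.42
[ 0.3 -0.9 -3.8] True
[-2.7  1.  10.7] True
[-1.6  0.6  4.4] True
[-2.7  0.5  5.3] True
[-1.7  0.9  5. ] True
[-2.   0.2  5.3] True
```

View pics/e.png

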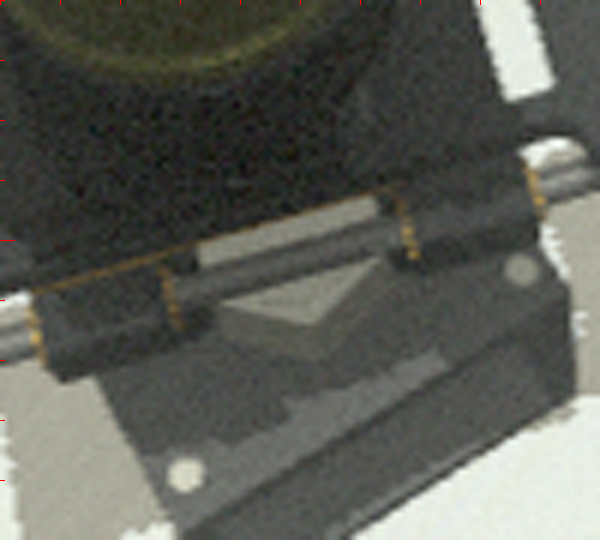

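The reading now shows about +9 N from the plate at TCP z 0.0892, where 0.0894 was predicted. The head is down, so I'll let go.

Emit:
{"method": "arm_command", "body": {
  "translation": [
    [0, 0, 0],
    [0, 0, 0],
    [0, 0, 0],
    [0, 0, 0],
    [0, 0, 0],
    [0, 0, 0]
  ],
  "twist": [0, 0, 0, 0, 0, 0],
  "grip": 100
}}

```text
time_s: 12.08
tool_pos: [0.5756, -0.2068, 0.0868]
tool_rot: [-178.9, -0.3, 55.8]
force: [0.1, -1.0, 0.4]
grip_width: 0.0861
```

Emit:
{"method": "arm_command", "body": {
  "translation": [
    [0, 0, -1],
    [0, 0, -1.5],
    [0, 0, -2],
    [0, 0, -3],
    [0, 0, -4],
    [0, 0, -4],
    [0, 0, 0]
  ],
  "twist": [0, 0, 0, 0, 0, 0, 0]
}}

```text
time_s: 12.95
tool_pos: [0.5785, -0.2103, 0.2542]
tool_rot: [-179.3, -0.4, 55.8]
force: [-0.1, -0.4, -0.2]
grip_width: 0.0868
```

Emit:
{"method": "arm_command", "body": {
  "translation": [
    [4, 3, 0],
    [5, 2, 0],
    [5, 0, 0],
    [5, -1, 0],
    [5, -2, 0],
    [5, -2, 0],
    [0, 0, 0],
    [0, 0, 0]
  ],
  "twist": [0, 0, 0, 0, 0, 0, 0, 0]
}}

```text
time_s: 13.95
tool_pos: [0.7447, 0.0336, 0.2555]
tool_rot: [-179.2, -0.3, 55.4]
force: [-0.1, -0.8, -0.4]
grip_width: 0.0872
```

```bash
python3 -c "
from h import *
go([.5725,-.2055,.089],55.4)
t=optics.read_camera('top');s=optics.read_camera('scene')
for c in(s,t): print([proj(c,[.572,-.205,d]).round(1) for d in(.085,.113)])
cv2.imwrite('pics/f.png',np.vstack([np.hstack([crop(s['img'],225,300,100,100,4),crop(t['img'],365,170,100,100,4)]),crop(s['img'],350,140,200,50,4)]))"
```

```text
t 13.95 pos [0.7447 0.0336 0.2555] rot [-179.2    -0.27   55.45] F [-0.1 -0.8 -0.4] w 0.0872
shift cm [-29.53  -0.39  16.52] twist 0.05
[array([272.6, 351.8]), array([270.6, 345.2])]
[array([413.4, 219.6]), array([416.1, 217.8])]
```

View pics/f.png

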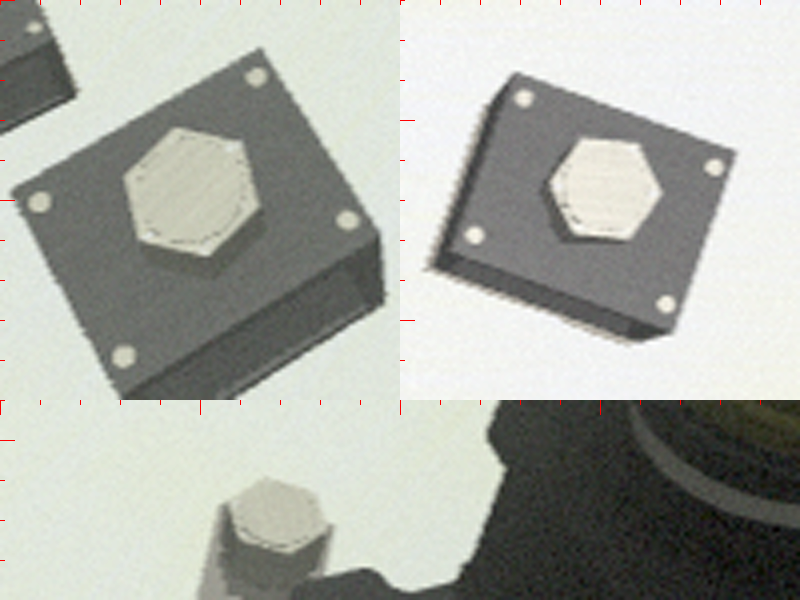

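The bolt head sits flat over the eye at scene (272.6,347.6) and top (416.1,216.9). The short bolt is at scene (419.1,168.6), about 1 px from its start. I'll check the height numerically and then hand in.

```bash
python3 -c "
from h import *
t=optics.read_camera('top');s=optics.read_camera('scene')
p,e=tri(t,(416.1,216.9),s,(272.6,347.6)); print(p.round(4),e.round(4),'rel eye tri',(p-[.572,-.2051,.0825]).round(4))
if abs(p[2]-.0825-.028)<.005: print('ok',env.sign_off())"
```

```text
[ 0.5747 -0.2053  0.1081] 0.0012 rel eye tri [ 0.0027 -0.0002  0.0256]
the job is handed in; nothing more can be done
ok None
```

The longer bolt now hangs upright in the eye of the larger stand, and I handed the job in at about 14 s; sign-off gives no verdict. I gripped it by two flats of its head at a 44 mm opening and drew it straight up out of the holder. I then lowered it through the eye in the grip, released it once it was on the plate, and moved the arm clear.

**Contact before release:** The plate was pushing back with about 9 N. The tool stood at z = 0.0892 m, where I had predicted 0.0894 m for the head resting on the plate.

**Final position:** The cameras put the head about 3 mm from the eye's centre. Its top is 25.6 mm above the measured plate height. The ideal is 28 mm, and the gap is about the 2 mm calibration error, so the height agrees only to that accuracy.

**Uprightness:** I judged this by eye; the head looks flat on the plate in both views, but I did not measure the angle.

**Shorter bolt:** It is still in its socket, within about 1 pixel of where it started.

**Checks that disagreed:**
- The force readings while lowering were ambiguous: the first sign of contact faded before the final clear reading.
- The automatic measurement of the head's angle failed in the top view. I used the scene view's value of 55.4° instead, and the head's corners in the top picture agreed with it.

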